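# Take the condiment caddy off its keeper hook and load it for lunch

## Task

Set up the condiments for lunch: press the red keeper over so that it snaps open, lift the wooden caddy off the hook and stand it centred and square on the cork mat. Snap the keeper shut again, then stand the yellow-lidded jar upright in the caddy's empty compartment. Never force the caddy against the keeper, keep it upright, set things down gently and leave everything else on the table where it is.

Things in the scene. Friction and masses are not known exactly. Their poses are not given: they have to be found in the camera images.
- stand: fixed stand, left or right on the table: dark wood upright on a dark steel foot. Origin on the table, right below the hanging caddy's centre; +x points from the caddy to the upright, +y along the caddy's length. Upright: front face at x = +80 mm, 110 mm wide to a height of 180, above that 40 wide to 240, 12 thick. Foot: 12 high, x -5 to +120, 180 wide. A black rail 70 to 90 mm high sticks out 30 mm from the face; the caddy's back leans on it
- hook (a point): on the stand at (+68, 0, +156) mm: middle of the top of the steel hook's shank, 14 mm wide in y, which sticks out from the face to an upturned lip (x 58 to 64 mm, 11 mm higher than the shank). The caddy's bar lies on it behind the lip. To unhook: lift 13 mm or more (20 is good), then draw along the stand's -x by 40 mm or more
- pivot (a point): axis of the red keeper, on the stand at (+63, 0, +223) mm, parallel to the stand's x. The keeper is a rocker with two paddles, one to each side in y (8 mm thick), and a leg (10 mm thick) between them; each is a plate 26 mm wide in x (stand x 50 to 76 mm), 55 mm long from the axis. Shut: the leg hangs straight down to 4 mm above the caddy's bar and blocks it
- keeper (a joint): red sprung keeper, rad: 0 shut, 1.13 fully open. Over-centre spring: pressed past 0.57 either way it snaps to that end and stays; about 3 N near a paddle's end moves it. Shut, the stand's +y paddle is up (35 degrees above level), the -y one 30 below; open, the reverse. Press the raised paddle down: +y opens, -y shuts. Open, the bar has 30 mm of room to rise
- caddy: loose wooden caddy, about 0.5 kg, 100 (x) by 190 mm (y), walls 6 thick, 45 high. Origin: centre of underside; as it hangs its axes match the stand's and its underside is 60 mm above the table. Steel back plate at x = +48, 70 wide, 106 high, carries the hanging bar: along y, 8 thick, 58 wide, centred at (+68, 0, +100) mm. The +y compartment holds two fixed shakers 74 high; the -y one is empty
- caddy_grip (a point): place to grip the caddy: upright wooden handle plate at its middle, 70 mm long in x, 16 mm thick in y, top 135 mm above the underside; this point is on its centre line 120 mm above the underside
- empty_bay (a point): centre of the floor of the caddy's empty compartment, at (0, -49, +6) mm in the caddy; the compartment is 88 mm (x) by 85 mm (y) inside and open above, its walls reaching 45 mm above the underside
- mat: fixed cork mat, 165 mm (x) by 250 mm (y), 4 mm thick. Origin: centre of its underside, on the table; its axes are along its sides. The caddy's long side goes along the mat's long side, either way round
- jar: loose amber glass jar with a yellow lid, 56 mm across, 100 mm high, 0.3 kg (may vary), standing upright. Origin: centre of its underside. It stands left or right of the stand and the mat
- pickles: green glass jar with a white lid, same size as the amber one, loose, at the other side: leave alone
- goblet: loose stemmed glass, 66 mm across, 150 mm high: leave alone
- dish: loose white side plate, 150 mm across, 20 mm high: leave alone
- mug: loose blue mug, 80 mm across, 90 mm high: leave alone
- spatula: loose spatula with a dark wood handle, 200 mm long, lying: leave alone
- breadboard: loose bread board, 160 by 240 mm, 16 mm thick: leave alone
- loaf: small bread loaf, 170 by 70 mm, 60 mm high, lying: leave alone
There are look-alikes about, which are no part of the job. What is shaped like the caddy but green is not meant.

How it is judged:
By the outcome, as a careful person would: the job done as asked, in the order asked, and still so for the second after the job is handed in, with the robot touching nothing.
It also fails if it takes over 72 s, if anything falls off the work surface, if the arm or the gripper's body presses on something with over 40 N, if the wrist force passes 120 N, or if a joint passes its speed limit or range.

## Robot

A 6-joint arm with a two-finger parallel gripper is mounted at the origin on the work surface. World frame = base frame: x ahead of the robot, y to its left, z up, the work surface at z = 0. Lengths are in mm, angles in rad, forces in N, time in s.
With the tool pointing down it reaches from about 300 to 775 mm from the base axis. Payload 14.6 kg.
Tool frame: the origin (TCP) lies on the front face of the gripper's body, between the roots of the fingers; the fingertips stand 97 mm ahead of it and the grasp point (between the pads) lies 78 mm ahead of it; z points along the fingers, y is the line along which they close (so a half turn about z gives the same grasp; the last joint's range is limited). The gripper opens to 94 mm and grips with 3 to 60 N. Pads are 16 mm wide; open, the fingers measure 119 mm over their backs; the gripper's body (75 mm by 177 mm) begins 78 mm behind the grasp point.
Start: joints at [1.228, 0.3, 1.521, -0, 1.321, -0.067], TCP at [149.772, 529.205, 302.646] pointing down, gripper open.
Joint ranges: [-3.03, 3.03], [-0.79, 2.21], [0.23, 2.52], [-1.04, 4.18], [0, 3.07], [-2.55, 2.55]. Speed limits (rad/s): [2.22, 2.22, 2.57, 3.14, 3.14, 3.14].

## Interface

Orientations are given as [roll, pitch, yaw] about the fixed x, y, z axes, in that order (R = Rz(yaw) Ry(pitch) Rx(roll)).
In Python, from cell import * gives the robot as it stands.
- The arm moves only by the tool carry_out, never from a script. Its arguments are lists of equal length, an entry for each row: "slide": the shift along the world's x, y, z scaled (see below), a list of three; "dr": the turn, a rotation vector about the world's x, y, z scaled (see below), a list of three; "gripper": the opening in per cent of the stroke, from 0 (shut) to 100 (fully open). A call has 1 to 10 rows; each row is the pose to reach, as a shift and turn from the pose commanded when the call began, turning the shorter way round; what a row does not reach only later rows make up. The controller multiplies each number of a shift by 0.25 m and each number of a turn by 360 degrees. A row lasts 1/12 s, in which the tool goes at most 41.7 mm and 7.16 degrees, less where a joint would pass 70% of its speed; a pose out of reach is approached as far as the arm can. A call with a number of a shift or a turn outside -1 to 1 is refused whole. A call with a gripper value outside its range is refused whole. The fingers move at their own pace and stop on an object; "newtons" is the grip in N (left out, the last holds). Time passes only in rows, so rows that repeat a pose let the fingers close. It gives the time, the measured TCP pose, the force, the opening and the grip force at its end, in the units of the state.
- read_state(): the state, without advancing time (a new reading comes with each control period).
- camera(name): name is "scene" or "side" or "wrist"; returns the picture (420x560x3 uint8, red, green, blue); there is no depth.
- camera_model(name): a dict with "vfov" (degrees; the focal length in pixels is half the picture's height over the tangent of half this angle, whatever the lens; pixels are square), "cx", "cy" (the principal point, pixels), "R" (3x3) and "t" (3): a world point X has camera coordinates R X + t. Camera axes: x right, y down, z forward; pixel columns grow to the right and rows downward; lengths in mm; the calibration is good to about 2 mm. A picture is of the moment at which its call begins: read the wrist's pose just before it. camera_model takes no time and is no camera call; for the wrist camera it gives the pose at the moment of the call.
- sign_off(): hands the job in; it is judged then, once.
The state is a dict: "clock": time; "joints": joint angles; "qd": joint speeds; "effort": joint torques, N m; "eef_pos": TCP position; "eef_rot": TCP orientation; "wrist_force": force on the tool from outside, world axes, zero at the start; "moment": the same for the moment, N m; "finger_gap": finger opening in mm; "finger_force": force on a finger pad.
Only numpy, scipy, OpenCV 4.12 (cv2) and the standard library are available. Lean on these libraries where they do the work, as an engineer would, in place of code of your own. Each camera call takes 0.05 s, during which the arm holds its last target. There are 200 camera calls.

## Working session

There is one attempt and no reset: what is moved stays moved. The work goes in short steps, Python scripts to look and compute and a tool call to move; the robot and the scene stay as the last step left them, time stands still between calls to the robot, and variables do not carry over. Pictures are saved under pics/ and viewed, at most 10 in all, crops included, and the job is handed in when it is done.

Besides the shell and the picture viewer there is one more tool, called after "Call:" as a command line: name --argument value ..., lists and objects as JSON in quotes. carry_out: Moves the arm, as the interface text tells. Its arguments: {"type":"object","properties":{"slide":{"type":"array","items":{"type":"array","items":{"type":"number","minimum":-1,"maximum":1}}},"dr":{"type":"array","items":{"type":"array","items":{"type":"number","minimum":-1,"maximum":1}}},"gripper":{"type":"array","items":{"type":"number"}},"newtons":{"type":"number"}},"required":["slide","dr","gripper"]}

```bash
mkdir -p pics; ls; python3 - <<'E'
from cell import *
import cv2,numpy as np
a=camera("scene");b=camera("side")
cv2.imwrite("pics/scene.png",a[:,:,::-1]);cv2.imwrite("pics/side.png",b[:,:,::-1])
for n in("scene","side"):
    m=camera_model(n);print(n,m["vfov"],m["cx"],m["cy"],np.round(m["R"],4).tolist(),np.round(m["t"],1), m.keys())
print(read_state())
E
```

```text
pics
scene 52.89763330135823 279.31347112525225 208.69836450026395 [[-0.8331, 0.5531, -0.0047], [0.3609, 0.537, -0.7625], [-0.4192, -0.637, -0.6469]] [ 376.9  -79.8 1694.3] dict_keys(['vfov', 'cx', 'cy', 'R', 't'])
side 50.19952245211897 269.5012158897797 207.14379422258108 [[-0.7348, -0.6782, 0.015], [-0.4746, 0.4982, -0.7257], [0.4846, -0.5403, -0.6879]] [ 380.9  298.4 1475.2] dict_keys(['vfov', 'cx', 'cy', 'R', 't'])
{'clock': 0.1, 'joints': array([ 1.22837463e+00,  3.00428129e-01,  1.52147844e+00, -1.47203338e-05,
        1.32066667e+00, -6.66050882e-02]), 'qd': array([ 0.00046898, -0.00218076, -0.00139064, -0.00152626,  0.00050886,
        0.00149325]), 'effort': array([ 9.74011527e-04, -5.32633138e+01, -3.53299284e+01,  7.10514723e-02,
        2.33949046e-02, -2.48246309e-06]), 'eef_pos': array([149.75209966, 529.10056978, 302.1532638 ]), 'eef_rot': array([-3.14061330e+00, -5.10364259e-05,  2.86577967e+00]), 'wrist_force': array([ 0.06906809, -0.15972555,  0.12956706]), 'moment': array([-0.03490886,  0.04394144, -0.03363631]), 'finger_force': 0.0, 'finger_gap': 93.97328571876866}
```

View pics/scene.png

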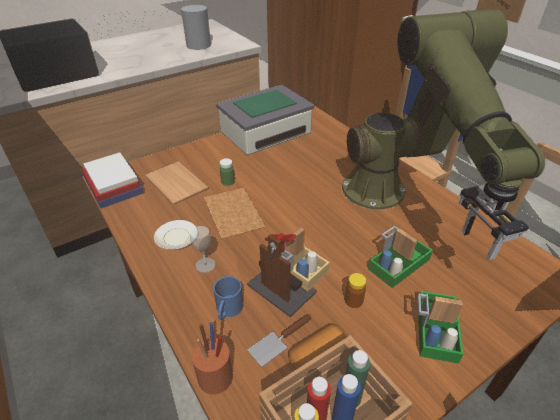

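View pics/side.png

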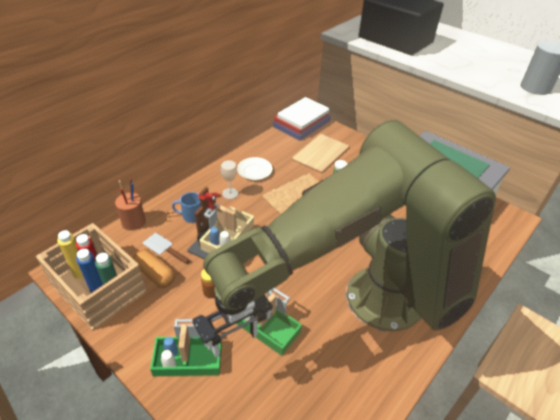

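The scene view shows the stand at about (280,275) with the wooden caddy at (308,262), the mat at (233,212) and the yellow-lidded jar at (356,290). The green caddies at (400,255) and (440,325) are look-alikes, so the wooden caddy on the hook is the one meant. The green jar with the white lid at (227,172) is the pickles. The side view shows the stand at (205,220) and the caddy at (227,230), and the arm hides part of the jar.

```bash
cat > h.py <<'E'
from cell import *
import cv2,numpy as np
def cam(n):
    m=camera_model(n);m["f"]=210/np.tan(np.radians(m["vfov"])/2);m["R"]=np.array(m["R"]);m["t"]=np.array(m["t"]);return m
def ray(m,u,v):
    d=m["R"].T@np.array([(u-m["cx"])/m["f"],(v-m["cy"])/m["f"],1]);return -m["R"].T@m["t"],d/np.linalg.norm(d)
def onz(m,u,v,z):
    o,d=ray(m,u,v);return o+d*(z-o[2])/d[2]
def proj(m,X):
    c=m["R"]@np.array(X,float)+m["t"];return m["f"]*c[:2]/c[2]+[m["cx"],m["cy"]]
def tri(*rs):
    A=sum(np.eye(3)-np.outer(d,d) for o,d in rs);b=sum((np.eye(3)-np.outer(d,d))@o for o,d in rs);return np.linalg.solve(A,b)
E
python3 - <<'E'
from h import *
a=cv2.imread("pics/scene.png");b=cv2.imread("pics/side.png")
A=cv2.resize(a[220:320,230:380],None,fx=4,fy=4,interpolation=3)
B=cv2.resize(b[170:300,170:280],None,fx=4,fy=4,interpolation=3)[:400]
cv2.imwrite("pics/c1.png",A)
B=cv2.resize(b[175:275,180:270],None,fx=5,fy=5,interpolation=3);cv2.imwrite("pics/c2.png",B)
ms,md=cam("scene"),cam("side")
h=cv2.cvtColor(a,cv2.COLOR_BGR2HSV);hb=cv2.cvtColor(b,cv2.COLOR_BGR2HSV)
for y,x in((212,233),(200,230),(225,240),(225,205),(285,357),(240,285)):print(x,y,h[y,x])
def blobs(h,lo,hi,amin=15):
    k=cv2.inRange(h,lo,hi);n,l,s,c=cv2.connectedComponentsWithStats(k)
    return [(s[i].tolist(),c[i].round(1).tolist()) for i in range(1,n) if s[i,4]>amin]
print("yellow",blobs(h,(20,180,150),(32,255,255)),blobs(hb,(20,180,150),(32,255,255)))
print("red",blobs(h,(0,200,60),(5,255,255)),blobs(hb,(0,200,60),(5,255,255)))
E
```

```text
233 212 [ 15 121 177]
230 200 [ 14 123 190]
240 225 [ 14 123 180]
205 225 [ 13 135 157]
357 285 [ 25 175 218]
285 240 [  4 166 117]
yellow [([353, 284, 11, 5, 31], [357.9, 286.4])] []
red [] []
```

View pics/c1.png

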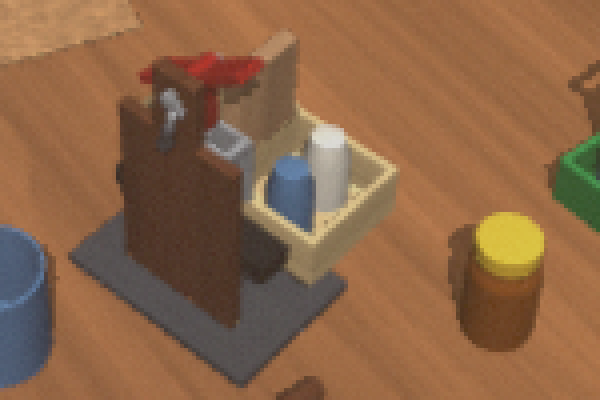

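View pics/c2.png

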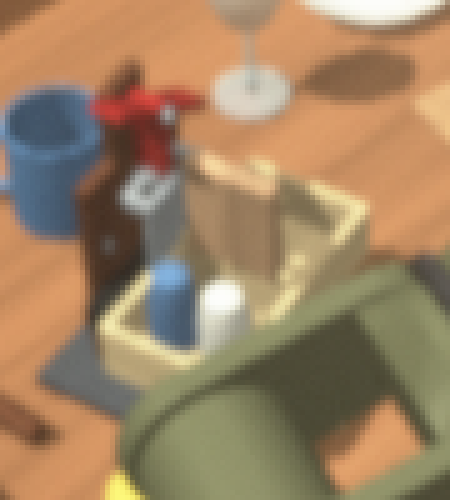

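The scene crop shows the stand foot's corners at crop px (70,256), (242,382) and (346,286). The shakers, and so +y, are on the side facing the amber jar, and the jar's lid is at (510,238). The side crop shows the red keeper with its left paddle at (105,105), its right paddle at (195,100) and the leg at (152,150).

```bash
python3 - <<'E'
from h import *
a=cv2.imread("pics/scene.png")
ms,md=cam("scene"),cam("side")
P=[onz(ms,230+u/4,220+v/4,12)[:2] for u,v in((70,255),(242,381),(346,285))]
print("foot",np.round(P,1),[np.linalg.norm(P[i]-P[i+1]).round(1) for i in(0,1)])
d1=P[1]-P[0];d2=P[1]-P[2]
print("yaw y-edge",np.degrees(np.arctan2(d1[1],d1[0]))-90,"x-edge",np.degrees(np.arctan2(d2[1],d2[0])))
h=cv2.cvtColor(a,cv2.COLOR_BGR2HSV)
k=cv2.inRange(h,(11,90,140),(18,150,255));k[:180]=0;k[250:]=0;k[:,:200]=0;k[:,275:]=0
k=cv2.morphologyEx(k,cv2.MORPH_OPEN,np.ones((3,3)))
n,l,s,c=cv2.connectedComponentsWithStats(k);i=1+s[1:,4].argmax();print(s[i],c[i])
cs,_=cv2.findContours((l==i).astype(np.uint8),0,2);cn=max(cs,key=cv2.contourArea)
W=np.array([onz(ms,*p[0],4)[:2] for p in cn]).astype(np.float32);r=cv2.minAreaRect(W);print("mat",r)
print("lid",onz(ms,230+510/4,220+238/4,100))
# yaw from foot
E
python3 - <<'E'
import sys;sys.path.insert(0,".")
from h import *
ms,md=cam("scene"),cam("side")
# keeper pts
for n,u,v in(("pivot~",152,108),("L",105,105),("R",198,100)):
    print(n,onz(md,180+u/5,175+v/5,230).round(1))
print("handle top scene",onz(ms,230+285/4,220+38/4,195).round(1),"side",onz(md,180+235/5,175+172/5,195).round(1))
E
```

```text
foot [[670.  149.4]
 [625.5 319.3]
 [509.9 291.7]] [np.float64(175.7), np.float64(118.8)]
yaw y-edge 14.688859038681287 x-edge 13.421942423200797
[ 200  180   75   70 4635] [238.17173679 212.22243797]
mat ((534.5455932617188, -187.79461669921875), (398.4089660644531, 304.758056640625), 56.96778106689453)
lid [433.37387342 376.74819282 100.        ]
pivot~ [583.6 222.1 230. ]
L [608.2 241.5 230. ]
R [567.5 195.8 230. ]
handle top scene [506.2 198.3 195. ] side [527.4 202.5 195. ]
```

Call:
carry_out --slide '[[0.05,-0.05,0.2],[0.15,-0.1,0.35],[0.3,-0.2,0.5],[0.45,-0.35,0.5],[0.6,-0.5,0.5],[0.74,-0.66,0.5],[0.74,-0.66,0.5]]' --dr '[[0,0,-0.02],[0,0,-0.04],[0,0,-0.06],[0,0,-0.08],[0,0,-0.1],[0,0,-0.12],[0,0,-0.12]]' --gripper '[100,60,30,0,0,0,0]'

```text
clock: 0.68
eef_pos: [323.5, 375.4, 426.8]
eef_rot: [3.142, 0.0, 2.104]
wrist_force: [0.5, 0.9, 0.1]
finger_gap: 57.6
finger_force: 0.0
```

Call:
carry_out --slide '[[0.15,-0.1,0],[0.3,-0.2,0],[0.45,-0.3,0],[0.6,-0.4,0],[0.6,-0.5,0],[0.6,-0.64,0],[0.6,-0.64,0],[0.6,-0.64,0]]' --dr '[[0,0,-0.0167],[0,0,-0.03],[0,0,-0.0467],[0,0,-0.0467],[0,0,-0.0467],[0,0,-0.0467],[0,0,-0.0467],[0,0,-0.0467]]' --gripper '[0,0,0,0,0,0,0,0]'

```text
clock: 1.35
eef_pos: [472.9, 215.8, 426.6]
eef_rot: [-3.141, -0.0, 1.816]
wrist_force: [-0.2, -0.5, 0.1]
finger_gap: 4.2
finger_force: 0.0
```

```bash
python3 - <<'E'
from h import *
m=cam("wrist");a=camera("wrist");b=camera("side")
cv2.imwrite("pics/w1.png",a[:,:,::-1]);cv2.imwrite("pics/side2.png",b[:,:,::-1])
s=read_state();print(s["eef_pos"],s["eef_rot"],s["joints"],s["clock"])
print(-m["R"].T@m["t"],m["R"][2],m["f"])
a=cv2.imread("pics/scene.png");h=cv2.cvtColor(a,cv2.COLOR_BGR2HSV)
for x in range(196,280,4):print(x,h[212,x],end=" ")
E
```

```text
[472.45850624 217.4717614  426.6140378 ] [-3.14151277e+00 -1.68795910e-04  1.81857236e+00] [3.60897305e-01 1.68608736e-01 1.39869198e+00 1.76735649e-04
 1.57435226e+00 1.13121886e-01] 1.45
[456.10864885 279.46241749 509.3519095 ] [ 0.05506144 -0.22087362 -0.97374693] 358.07784454536505
196 [ 12 138 152] 200 [ 11 135 159] 204 [ 12 144 152] 208 [ 12 137 151] 212 [ 15 124 192] 216 [ 15 122 184] 220 [ 14 124 183] 224 [ 14 123 179] 228 [ 14 121 179] 232 [ 14 124 173] 236 [ 14 122 176] 240 [ 14 121 183] 244 [ 15 127 183] 248 [ 14 124 194] 252 [ 14 125 183] 256 [ 14 123 185] 260 [ 11 137 156] 264 [ 13 143 166] 268 [ 12 139 163] 272 [ 13 144 165] 276 [ 13 146 171]
```

View pics/w1.png

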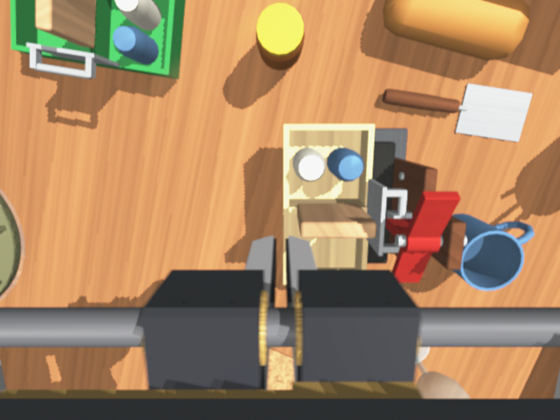

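The wrist view shows the caddy's rim corners at (284,124) and (374,125), the handle at (338,212), and the keeper's raised +y paddle end at about (437,195). The amber jar's lid is at (280,29).

```bash
python3 - <<'E'
from h import *
m=cam("wrist");a=cv2.imread("pics/w1.png")
P=lambda u,v,z:onz(m,u,v,z)[:2].round(1)
c1,c2,c3=P(284,124,105),P(374,125,105),P(284,200,105)
print("caddy rim",c1,c2,np.linalg.norm(c1-c2),"yaw",np.degrees(np.arctan2(*(c2-c1)[::-1])),"yaw from long",np.degrees(np.arctan2(*(c1-c3)[::-1]))-90)
h=cv2.cvtColor(a,cv2.COLOR_BGR2HSV)
k=cv2.inRange(h,(0,200,90),(4,255,255))|cv2.inRange(h,(175,200,90),(180,255,255));k[:,:380]=0;k=cv2.morphologyEx(k,cv2.MORPH_OPEN,np.ones((3,3)))
cs,_=cv2.findContours(k,0,2);c=max(cs,key=cv2.contourArea);r=cv2.minAreaRect(c);print("red",r,cv2.boundingRect(c))
print("paddle end mid",P(440,195,256),"L",P(420,193,256),"R",P(458,194,256))
k=cv2.inRange(h,(22,150,120),(34,255,255));cs,_=cv2.findContours(k,0,2);c=max(cs,key=cv2.contourArea);e=cv2.minEnclosingCircle(c);print("lid",e,P(*e[0],100))
for n,z,(x0,x1,y0,y1) in(("handle",195,0,0)*0 or []):pass
print("handle top: L",P(297,212,195),"R",P(375,222,195))
yaw=np.radians(14);ex=np.array([np.cos(yaw),np.sin(yaw)]);ey=np.array([-ex[1],ex[0]])
print("origin from rim",(c1+c2)/2-95*ey)
# mat
a=cv2.imread("pics/scene.png");ms=cam("scene")
a=cv2.bilateralFilter(a,7,30,5);h=cv2.cvtColor(a,cv2.COLOR_BGR2HSV).astype(int)
k=((h[:,:,0]>=13)&(h[:,:,1]<132)&(h[:,:,2]>165)).astype(np.uint8)*255
k[:180]=0;k[245:]=0;k[:,:195]=0;k[:,275:]=0;k=cv2.morphologyEx(k,cv2.MORPH_OPEN,np.ones((5,5)))
n,l,s,c=cv2.connectedComponentsWithStats(k);i=1+s[1:,4].argmax();print(s[i])
cs,_=cv2.findContours((l==i).astype(np.uint8),0,2);cn=max(cs,key=cv2.contourArea)
W=np.array([onz(ms,*p[0],4)[:2] for p in cn]).astype(np.float32);print("mat",cv2.minAreaRect(W))
E
```

```text
caddy rim [459.1 283.4] [555.3 306.5] 98.93457434082379 yaw 13.502490921059328 yaw from long 14.264512298079907Traceback (most recent call last):
  File "<stdin>", line 8, in <module>
ValueError: max() iterable argument is empty
```

```bash
python3 - <<'E'
from h import *
m=cam("wrist");a=cv2.imread("pics/w1.png")
P=lambda u,v,z:onz(m,u,v,z)[:2].round(1)
c1,c2=P(284,124,105),P(374,125,105)
h=cv2.cvtColor(a,cv2.COLOR_BGR2HSV)
print("paddle end mid",P(438,195,256),"L",P(420,193,256),"R",P(458,194,256))
k=cv2.inRange(h,(22,150,120),(34,255,255));cs,_=cv2.findContours(k,0,2);c=max(cs,key=cv2.contourArea);e=cv2.minEnclosingCircle(c);print("lid",e,P(*e[0],100))
print("handle top: L",P(297,208,195),"R",P(375,210,195))
yaw=np.radians(14);ex=np.array([np.cos(yaw),np.sin(yaw)]);ey=np.array([-ex[1],ex[0]])
o=(c1+c2)/2-95*ey;print("origin from rim",o,"press",o+60*ex+40*ey,"pred paddle end",o+63*ex+45*ey)
a=cv2.imread("pics/scene.png");ms=cam("scene")
a=cv2.bilateralFilter(a,7,30,5);h=cv2.cvtColor(a,cv2.COLOR_BGR2HSV).astype(int)
k=((h[:,:,0]>=13)&(h[:,:,1]<132)&(h[:,:,2]>165)).astype(np.uint8)*255
k[:180]=0;k[245:]=0;k[:,:195]=0;k[:,275:]=0;k=cv2.morphologyEx(k,cv2.MORPH_OPEN,np.ones((5,5)))
n,l,s,c=cv2.connectedComponentsWithStats(k);i=1+s[1:,4].argmax();print(s[i])
cs,_=cv2.findContours((l==i).astype(np.uint8),0,2);cn=max(cs,key=cv2.contourArea)
W=np.array([onz(ms,*p[0],4)[:2] for p in cn]).astype(np.float32);print("mat",cv2.minAreaRect(W))
print("TCP",read_state()["eef_pos"])
E
```

```text
paddle end mid [577.5 261.4] L [564.5 259.6] R [591.2 265.6]
lid ((279.5, 31.579999923706055), 23.641300201416016) [431.2 374. ]
handle top: L [487.8 214.4] R [556.5 229.8]
origin from rim [530.18258008 202.771906  ] press [578.72344783 256.09904879] pred paddle end [580.42472554 261.67629311]
[ 206  189   57   48 1870]
mat ((534.9539794921875, -191.1615447998047), (251.6273193359375, 163.89576721191406), 78.44654846191406)
TCP [472.45850624 217.4717614  426.6140378 ]
```

Call:
carry_out --slide '[[0.16,0.06,0],[0.32,0.11,0],[0.422,0.154,-0.1],[0.422,0.154,-0.22],[0.422,0.154,-0.26],[0.422,0.154,-0.3],[0.422,0.154,-0.34],[0.422,0.154,-0.38],[0.422,0.154,-0.42],[0.422,0.154,-0.46]]' --dr '[[0,0,0],[0,0,0],[0,0,0],[0,0,0],[0,0,0],[0,0,0],[0,0,0],[0,0,0],[0,0,0],[0,0,0]]' --gripper '[0,0,0,0,0,0,0,0,0,0]'

```text
clock: 2.28
eef_pos: [577.8, 255.5, 311.7]
eef_rot: [3.141, 0.0, 1.819]
wrist_force: [0.6, 0.5, 0.4]
finger_gap: 0.5
finger_force: 0.0
```

Call:
carry_out --slide '[[0,0,-0.04],[0,0,-0.04],[0,0,0.1],[0,0,0.25],[0,0,0.4],[0,0,0.4]]' --dr '[[0,0,0],[0,0,0],[0,0,0],[0,0,0],[0,0,0],[0,0,0]]' --gripper '[0,0,0,0,0,0]'

```text
clock: 2.78
eef_pos: [578.2, 255.4, 419.5]
eef_rot: [3.131, -0.001, 1.818]
wrist_force: [-0.4, 0.5, 0.7]
finger_gap: 0.5
finger_force: 0.0
```

```bash
python3 - <<'E'
from h import *
b=camera("side");a=camera("wrist");c=camera("scene")
s=read_state();print(s["eef_pos"],s["eef_rot"],s["clock"])
A=cv2.resize(a[100:400,250:560],None,fx=1.3,fy=1.3);B=cv2.resize(c[200:300,240:340],None,fx=3.9,fy=3.9)
cv2.imwrite("pics/k1.png",np.hstack([A[:390],B])[:,:,::-1])
E
```

```text
[578.0551573  255.36622453 410.83962814] [-3.14105978e+00  1.66084089e-04  1.81825608e+00] 2.9333
```

View pics/k1.png

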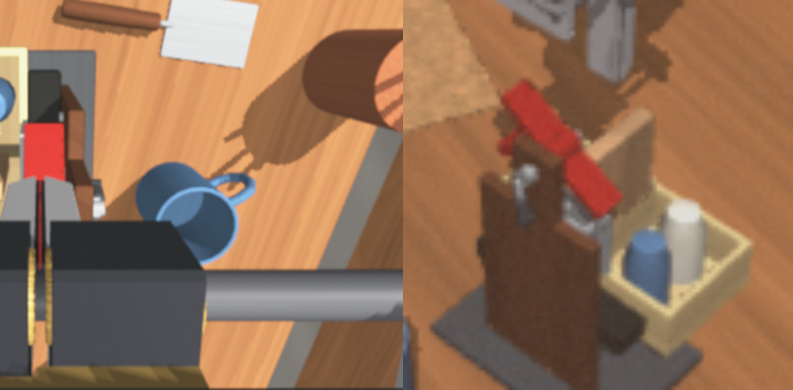

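The keeper has snapped open: in the right half, the -y paddle is up at (520,100) and the +y one is down at (600,200). Next I turn for the handle.

Call:
carry_out --slide '[[-0.04,-0.04,0],[-0.08,-0.08,0],[-0.12,-0.12,0],[-0.16,-0.16,0],[-0.192,-0.21,0],[-0.192,-0.21,0],[-0.192,-0.21,0],[-0.192,-0.21,0],[-0.192,-0.21,0],[-0.192,-0.21,0]]' --dr '[[0,0,0.02],[0,0,0.04],[0,0,0.06],[0,0,0.08],[0,0,0.1],[0,0,0.12],[0,0,0.14],[0,0,0.16],[0,0,0.18],[0,0,0.2]]' --gripper '[50,50,50,50,50,50,50,50,50,50]'

```text
clock: 3.77
eef_pos: [530.0, 202.8, 409.7]
eef_rot: [-3.14, -0.003, 3.074]
wrist_force: [0.7, -0.8, 1.4]
finger_gap: 47.2
finger_force: 0.0
```

Call:
carry_out --slide '[[0,0,0],[0,0,0],[0,0,0],[0,0,0]]' --dr '[[0,0,0.02],[0,0,0.04],[0,0,0.0494],[0,0,0.0494]]' --gripper '[50,50,50,50]'

```text
clock: 4.1
eef_pos: [530.0, 202.8, 409.9]
eef_rot: [-3.141, -0.003, -2.902]
wrist_force: [0.6, 0.6, -0.2]
finger_gap: 47.2
finger_force: 0.0
```

```bash
python3 - <<'E'
from h import *
m=cam("wrist");a=camera("wrist");np.save("w2.npy",np.array([0]))
s=read_state();print(s["eef_pos"],s["eef_rot"],s["clock"],s["joints"][5])
cv2.imwrite("pics/w2.png",a[:,:,::-1])
import pickle;pickle.dump(m,open("w2.pkl","wb"))
E
```

```text
[530.02170443 202.86792124 410.14027555] [-3.14138089e+00 -2.28868780e-03 -2.90586244e+00] 4.15 -1.5054920262828697
```

View pics/w2.png

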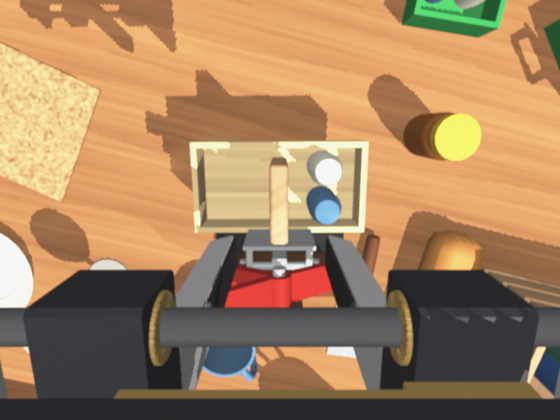

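The wrist view shows the caddy's handle top from (280,166) to (280,243), about 270–289 wide, and rim corners at (191,142) and (367,142). Part of the mat is visible with corners at (100,91) and (63,201).

```bash
python3 - <<'E'
from h import *
import pickle;m=pickle.load(open("w2.pkl","rb"));P=lambda u,v,z:onz(m,u,v,z)[:2]
deg=lambda d:np.degrees(np.arctan2(d[1],d[0]))
A,B=P(279.5,165,195),P(280,243,195);print("handle",A,B,np.linalg.norm(A-B),(A+B)/2,deg(B-A))
C,D=P(191,142,105),P(367,142,105);print("rim",C,D,np.linalg.norm(C-D),deg(D-C)-90)
y=np.radians(deg(D-C)-90);print("origin",(C+D)/2+50*np.array([np.cos(y),np.sin(y)]))
E,F=P(100,91,4),P(63,201,4);print("mat",E,F,np.linalg.norm(E-F),deg(F-E))
r=((534.95,-191.16),(251.6,163.9),78.45);print(cv2.boxPoints(r))
E
```

```text
handle [496.41895401 194.02178174] [562.34012189 210.49815491] 67.94903419464245 [529.37953795 202.25996832] 14.03303773782739
rim [504.29242377  98.65419042] [459.88270915 280.83915169] 187.5195532920179 13.699349395800724
origin [530.66515692 201.58802675]
mat [478.08494835 -51.43745412] [636.31626993 -83.06057102] 161.36038129604108 -11.30187290835883
[[ 429.47144  -298.00433 ]
 [ 590.0525   -330.82086 ]
 [ 640.4286    -84.315674]
 [ 479.84753   -51.499146]]
```

Call:
carry_out --slide '[[0,-0.003,-0.15],[0,-0.003,-0.3],[0,-0.003,-0.42],[0,-0.003,-0.5],[0,-0.003,-0.56],[0,-0.003,-0.59],[0,-0.003,-0.59]]' --dr '[[0,0,0.001],[0,0,0.001],[0,0,0.001],[0,0,0.001],[0,0,0.001],[0,0,0.001],[0,0,0.001]]' --gripper '[50,50,50,50,50,50,50]'

```text
clock: 4.73
eef_pos: [529.6, 202.0, 262.1]
eef_rot: [-3.141, -0.003, -2.9]
wrist_force: [0.3, -1.1, 0.9]
finger_gap: 47.3
finger_force: 0.0
```

Call:
carry_out --slide '[[0,0,0],[0,0,0],[0,0,0],[0,0,0],[0,0,0],[0,0,0],[0,0,0],[0,0,0]]' --dr '[[0,0,0],[0,0,0],[0,0,0],[0,0,0],[0,0,0],[0,0,0],[0,0,0],[0,0,0]]' --gripper '[30,20,10,10,10,10,10,10]' --newtons 45

```text
clock: 5.4
eef_pos: [530.3, 201.8, 264.7]
eef_rot: [-3.141, 0.001, -2.898]
wrist_force: [-0.1, -5.6, 4.3]
finger_gap: 15.7
finger_force: 45.0
```

Call:
carry_out --slide '[[0,0,0.02],[0,0,0.04],[0,0,0.06],[0,0,0.08],[0,0,0.08]]' --dr '[[0,0,0],[0,0,0],[0,0,0],[0,0,0],[0,0,0]]' --gripper '[5,5,5,5,5]'

```text
clock: 5.82
eef_pos: [530.1, 202.4, 285.0]
eef_rot: [3.141, 0.001, -2.898]
wrist_force: [0.1, -0.0, -4.5]
finger_gap: 15.7
finger_force: 45.0
```

```bash
python3 - <<'E'
from h import *
s=read_state();print({k:np.round(s[k],2) for k in("eef_pos","eef_rot","wrist_force","moment","finger_gap")})
E
```

```text
{'eef_pos': array([530.11, 202.38, 285.  ]), 'eef_rot': array([ 3.14,  0.  , -2.9 ]), 'wrist_force': array([ 0.13, -0.01, -4.54]), 'moment': array([-0.03, -0.04,  0.04]), 'finger_gap': np.float64(15.72)}
```

Call:
carry_out --slide '[[-0.04,-0.01,0],[-0.08,-0.02,0],[-0.12,-0.03,0],[-0.16,-0.04,0],[-0.2,-0.05,0],[-0.24,-0.06,0],[-0.28,-0.07,0.05],[-0.28,-0.07,0.15],[-0.28,-0.07,0.25],[-0.28,-0.07,0.35]]' --dr '[[0,0,0],[0,0,0],[0,0,0],[0,0,0],[0,0,0],[0,0,0],[0,0,0],[0,0,0],[0,0,0],[0,0,0]]' --gripper '[5,5,5,5,5,5,5,5,5,5]'

```text
clock: 6.65
eef_pos: [459.7, 184.7, 372.7]
eef_rot: [3.141, -0.001, -2.898]
wrist_force: [0.8, 0.4, -5.6]
finger_gap: 15.6
finger_force: 45.0
```

Call:
carry_out --slide '[[0,-0.08,0.02],[0,-0.18,0.04],[0,-0.28,0.04],[0,-0.38,0.04],[0,-0.48,0.04],[0.05,-0.58,0.04],[0.1,-0.68,0.04],[0.14,-0.76,0.04],[0.16,-0.8,0.04],[0.16,-0.8,0.04]]' --dr '[[0,0,-0.007],[0,0,-0.014],[0,0,-0.021],[0,0,-0.028],[0,0,-0.035],[0,0,-0.042],[0,0,-0.049],[0,0,-0.056],[0,0,-0.063],[0,0,-0.07]]' --gripper '[5,5,5,5,5,5,5,5,5,5]'

```text
clock: 7.48
eef_pos: [500.6, -17.0, 381.1]
eef_rot: [-3.141, -0.001, 2.941]
wrist_force: [0.4, 1.2, -5.7]
finger_gap: 15.7
finger_force: 45.0
```

```bash
python3 - <<'E'
from h import *
m=cam("wrist");a=camera("wrist");s=read_state();print({k:np.round(s[k],3) for k in("clock","eef_pos","eef_rot","wrist_force","finger_gap")})
cv2.imwrite("pics/w3.png",a[:,:,::-1])
import pickle;pickle.dump(m,open("w3.pkl","wb"))
E
```

```text
{'clock': np.float64(7.533), 'eef_pos': array([500.256, -16.022, 381.198]), 'eef_rot': array([ 3.141e+00, -1.000e-03,  2.938e+00]), 'wrist_force': array([-0.188,  0.772, -5.587]), 'finger_gap': np.float64(15.557)}
```

View pics/w3.png

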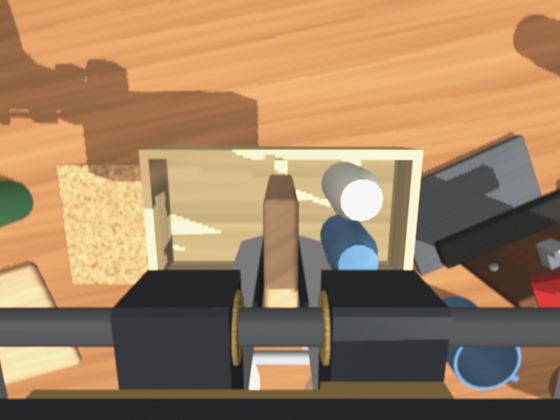

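The wrist view shows the caddy held level, with rim corners at (140,150) and (421,150). The mat's far short edge runs from (58,165) to (72,284).

```bash
python3 - <<'E'
from h import *
import pickle;m=pickle.load(open("w3.pkl","rb"));P=lambda u,v,z:onz(m,u,v,z)[:2]
deg=lambda d:np.degrees(np.arctan2(d[1],d[0]))
s=read_state();z=s["eef_pos"][2]-204.7+45
C,D=P(140,150,z),P(421,150,z);y=deg(D-C)-90;yr=np.radians(y)
print("rim",np.linalg.norm(C-D),"caddy yaw",y,"tool yaw",np.degrees(s["eef_rot"][2])-180)
o=(C+D)/2+50*np.array([np.cos(yr),np.sin(yr)]);print("caddy origin",o,"tcp",s["eef_pos"])
E,F=P(58,165,4),P(72,284,4);print("mat far edge",E,F,np.linalg.norm(E-F),deg(F-E))
d=(F-E)/np.linalg.norm(F-E);n=np.array([-d[1],d[0]]);print("mat centre from far edge",(E+F)/2+125*n)
E
```

```text
rim 188.12064281532446 caddy yaw -11.572921255366822 tool yaw -11.671820454429223
caddy origin [500.26311777 -17.06857468] tcp [500.25567765 -16.02164712 381.19789625]
mat far edge [ 426.80153854 -293.19314966] [ 587.41926317 -330.00480492] 164.7821332246312 -12.908570050592527
mat centre from far edge [ 535.03489011 -189.75800347]
```

Call:
carry_out --slide '[[0.02,-0.1,0],[0.05,-0.25,0],[0.08,-0.4,0],[0.11,-0.55,-0.05],[0.13,-0.65,-0.15],[0.138,-0.695,-0.28],[0.138,-0.695,-0.4],[0.138,-0.695,-0.5],[0.138,-0.695,-0.58],[0.138,-0.695,-0.62]]' --dr '[[0,0,0],[0,0,0],[0,0,0],[0,0,0],[0,0,0],[0,0,0],[0,0,0],[0,0,0],[0,0,0],[0,0,0]]' --gripper '[5,5,5,5,5,5,5,5,5,5]'

```text
clock: 8.37
eef_pos: [533.9, -188.2, 223.8]
eef_rot: [3.141, -0.004, 2.946]
wrist_force: [0.3, 0.6, -5.1]
finger_gap: 15.4
finger_force: 45.0
```

```bash
python3 - <<'E'
from h import *
s=read_state();print({k:np.round(s[k],3) for k in("clock","eef_pos","eef_rot","wrist_force","finger_gap")})
E
```

```text
{'clock': np.float64(8.367), 'eef_pos': array([ 533.903, -188.188,  223.832]), 'eef_rot': array([ 3.141, -0.004,  2.946]), 'wrist_force': array([ 0.288,  0.628, -5.064]), 'finger_gap': np.float64(15.38)}
```

Call:
carry_out --slide '[[0.003,-0.004,-0.01],[0.003,-0.004,-0.02],[0.003,-0.004,-0.03],[0.003,-0.004,-0.038],[0.003,-0.004,-0.045],[0.003,-0.004,-0.05],[0.003,-0.004,-0.055],[0.003,-0.004,-0.058]]' --dr '[[0,0,-0.001],[0,0,-0.001],[0,0,-0.001],[0,0,-0.001],[0,0,-0.001],[0,0,-0.001],[0,0,-0.001],[0,0,-0.001]]' --gripper '[5,5,5,5,5,5,5,5]'

```text
clock: 9.03
eef_pos: [535.4, -190.1, 212.2]
eef_rot: [-3.142, 0.0, 2.939]
wrist_force: [0.1, -0.6, -4.1]
finger_gap: 15.5
finger_force: 45.0
```

Call:
carry_out --slide '[[0,0,-0.004],[0,0,-0.008],[0,0,-0.01],[0,0,-0.01]]' --dr '[[0,0,0],[0,0,0],[0,0,0],[0,0,0]]' --gripper '[5,5,5,5]'

```text
clock: 9.37
eef_pos: [535.3, -190.0, 209.5]
eef_rot: [3.142, -0.0, 2.939]
wrist_force: [0.4, 0.6, -4.6]
finger_gap: 15.9
finger_force: 45.0
```

Call:
carry_out --slide '[[0,0,-0.003],[0,0,-0.006],[0,0,-0.008],[0,0,-0.008]]' --dr '[[0,0,0],[0,0,0],[0,0,0],[0,0,0]]' --gripper '[5,5,5,5]'

```text
clock: 9.7
eef_pos: [535.4, -190.1, 209.1]
eef_rot: [-3.141, 0.001, 2.939]
wrist_force: [-5.2, 2.2, 9.5]
finger_gap: 15.6
finger_force: 45.0
```

Call:
carry_out --slide '[[0,0,0.003],[0,0,0.003],[0,0,0.003],[0,0,0.003],[0,0,0.003],[0,0,0.003],[0,0,0.1],[0,0,0.25],[0,0,0.4],[0,0,0.55]]' --dr '[[0,0,0],[0,0,0],[0,0,0],[0,0,0],[0,0,0],[0,0,0],[0,0,0],[0,0,0],[0,0,0],[0,0,0]]' --gripper '[10,20,30,40,50,50,50,50,50,50]'

```text
clock: 10.53
eef_pos: [535.0, -189.9, 346.8]
eef_rot: [3.142, -0.0, 2.939]
wrist_force: [0.4, -0.7, -0.3]
finger_gap: 47.2
finger_force: 0.0
```

```bash
python3 - <<'E'
from h import *
m=cam("wrist");a=camera("wrist");s=read_state();print({k:np.round(s[k],3) for k in("clock","eef_pos","eef_rot","wrist_force","finger_gap")})
cv2.imwrite("pics/w4.png",a[:,:,::-1])
import pickle;pickle.dump(m,open("w4.pkl","wb"))
E
```

```text
{'clock': np.float64(10.583), 'eef_pos': array([ 535.985, -190.295,  354.959]), 'eef_rot': array([-3.139,  0.01 ,  2.939]), 'wrist_force': array([0.189, 0.286, 7.8  ]), 'finger_gap': np.float64(47.006)}
```

View pics/w4.png

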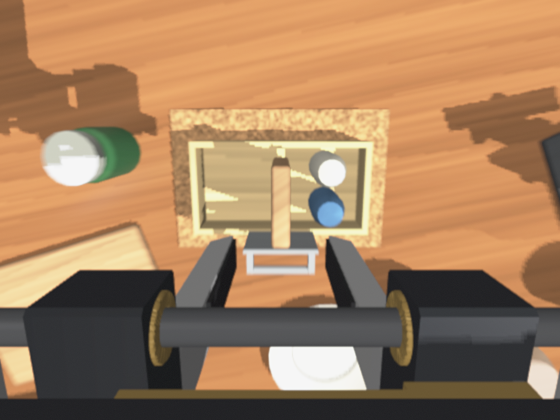

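The wrist view shows the caddy standing on the mat. The mat corners are at (170,110), (390,110), (178,247) and (382,247), and the caddy's rim corners at (189,142) and (372,142).

```bash
python3 - <<'E'
from h import *
import pickle;m=pickle.load(open("w4.pkl","rb"));a=cv2.imread("pics/w4.png")
P=lambda u,v,z:onz(m,u,v,z)[:2]
deg=lambda d:np.degrees(np.arctan2(d[1],d[0]))
C,D=P(189,142,49),P(372,142,49);y=deg(D-C)-90;yr=np.radians(y);ex=np.array([np.cos(yr),np.sin(yr)])
o=(C+D)/2+50*ex;print("caddy",o,y,np.linalg.norm(C-D))
M=[P(*p,4) for p in((170,110),(390,110),(382,247),(178,247))];print("mat",np.mean(M,0),deg(M[1]-M[0])-90,deg(M[2]-M[1]),deg(M[3]-M[0]),[np.linalg.norm(M[i]-M[i-1]) for i in range(4)])
print("bay",o-49*np.array([-ex[1],ex[0]]))
E
```

```text
caddy [ 535.74941911 -190.092864  ] -11.663481585633704 191.38761673791322
mat [ 534.30108875 -190.37480957] -11.661672895331392 -11.138738160733775 -12.21884052976502 [np.float64(165.41701343098853), np.float64(252.23656220377205), np.float64(165.45302150684046), np.float64(255.3551799931214)]
bay [ 525.84342573 -238.08110522]
```

Call:
carry_out --slide '[[0,0,0.1],[0,0.1,0.2],[0,0.2,0.26],[0,0.3,0.26],[0,0.4,0.26],[0,0.5,0.26],[0.03,0.6,0.26],[0.06,0.7,0.26],[0.1,0.8,0.26],[0.1,0.8,0.26]]' --dr '[[0,0,-0.01],[0,0,-0.03],[0,0,-0.05],[0,0,-0.07],[0,0,-0.09],[0,0,-0.11],[0,0,-0.13],[0,0,-0.15],[0,0,-0.17],[0,0,-0.179]]' --gripper '[50,50,20,0,0,0,0,0,0,0]'

```text
clock: 11.42
eef_pos: [561.2, 13.4, 409.6]
eef_rot: [3.142, -0.001, 1.81]
wrist_force: [-0.1, -0.1, -0.4]
finger_gap: 0.7
finger_force: 0.0
```

Call:
carry_out --slide '[[0,0,0],[0,0,0]]' --dr '[[0,0,0],[0,0,0]]' --gripper '[0,0]'

```text
clock: 11.58
eef_pos: [560.3, 9.9, 409.9]
eef_rot: [-3.141, 0.0, 1.817]
wrist_force: [-0.3, -0.6, -0.1]
finger_gap: 0.6
finger_force: 0.0
```

Call:
carry_out --slide '[[0.05,0.15,0],[0.08,0.3,0],[0.12,0.45,0],[0.149,0.6,0],[0.149,0.67,-0.03],[0.149,0.67,-0.1],[0.149,0.67,-0.16],[0.149,0.67,-0.2],[0.149,0.67,-0.24],[0.149,0.67,-0.28]]' --dr '[[0,0,0],[0,0,0],[0,0,0],[0,0,0],[0,0,0],[0,0,0],[0,0,0],[0,0,0],[0,0,0],[0,0,0]]' --gripper '[0,0,0,0,0,0,0,0,0,0]'

```text
clock: 12.42
eef_pos: [597.9, 176.5, 340.4]
eef_rot: [3.14, 0.001, 1.814]
wrist_force: [-0.4, -0.6, 3.1]
finger_gap: 0.3
finger_force: 0.7
```

Call:
carry_out --slide '[[0,0,-0.04],[0,0,-0.08],[0,0,-0.12],[0,0,-0.15],[0,0,-0.15],[0,0,0],[0,0,0.15],[0,0,0.28],[0,0,0.28]]' --dr '[[0,0,0],[0,0,0],[0,0,0],[0,0,0],[0,0,0],[0,0,0],[0,0,0],[0,0,0],[0,0,0]]' --gripper '[0,0,0,0,0,0,0,0,0]'

```text
clock: 13.17
eef_pos: [597.8, 177.6, 417.0]
eef_rot: [3.132, -0.0, 1.815]
wrist_force: [0.5, -0.5, -0.1]
finger_gap: 0.7
finger_force: 0.0
```

```bash
python3 - <<'E'
from h import *
s=read_state();print({k:np.round(s[k],3) for k in("clock","eef_pos","eef_rot","wrist_force","finger_gap")})
ms=cam("scene")
def red(c):
    h=cv2.cvtColor(c,cv2.COLOR_RGB2HSV);k=cv2.inRange(h,(0,170,80),(5,255,255))|cv2.inRange(h,(172,170,80),(180,255,255))
    k[:,:255]=0;k[:,310:]=0;k[:220]=0;k[275:]=0;ys,xs=np.nonzero(k);return k,(xs.min(),xs.max(),ys.min(),ys.max(),len(xs), np.polyfit(xs,ys,1)[0])
for c in (cv2.imread("pics/scene.png")[:,:,::-1].copy(),camera("scene")):print(red(c)[1])
def stand(p):
    y=np.radians(13.9);return [530+p[0]*np.cos(y)-p[1]*np.sin(y),202+p[0]*np.sin(y)+p[1]*np.cos(y),p[2]]
for n,p in(("shut +y",(63,45,254)),("shut -y",(63,-48,196)),("open +y",(63,48,196)),("open -y",(63,-45,254))):print(n,proj(ms,stand(p)).round())
E
```

```text
{'clock': np.float64(13.167), 'eef_pos': array([597.79 , 177.583, 417.014]), 'eef_rot': array([ 3.132, -0.   ,  1.815]), 'wrist_force': array([ 0.502, -0.503, -0.117]), 'finger_gap': np.float64(0.71)}
(np.int64(266), np.int64(295), np.int64(233), np.int64(250), 101, np.float64(-0.02923151181839436))
(np.int64(265), np.int64(295), np.int64(233), np.int64(250), 116, np.float64(-0.0381761102307778))
shut +y [293. 237.]
shut -y [268. 237.]
open +y [294. 253.]
open -y [269. 222.]
```

The keeper reads shut: its red pixel extents match the original picture. Next is the jar.

Call:
carry_out --slide '[[-0.06,0.07,0],[-0.15,0.18,0],[-0.25,0.3,0],[-0.35,0.42,-0.05],[-0.45,0.54,-0.15],[-0.55,0.65,-0.25],[-0.63,0.75,-0.35],[-0.664,0.788,-0.4],[-0.664,0.788,-0.4],[-0.664,0.788,-0.4]]' --dr '[[0,0,0],[0,0,0],[0,0,0],[0,0,0],[0,0,0],[0,0,0],[0,0,0],[0,0,0],[0,0,0],[0,0,0]]' --gripper '[0,50,100,100,100,100,100,100,100,100]'

```text
clock: 14.05
eef_pos: [431.0, 374.7, 308.7]
eef_rot: [-3.139, 0.001, 1.816]
wrist_force: [0.1, -0.7, 0.2]
finger_gap: 57.0
finger_force: 0.0
```

```bash
python3 - <<'E'
from h import *
s=read_state();print({k:np.round(s[k],3) for k in("clock","eef_pos","eef_rot","wrist_force","finger_gap")})
m=cam("wrist");a=camera("wrist");h=cv2.cvtColor(a,cv2.COLOR_RGB2HSV)
k=cv2.inRange(h,(22,150,120),(34,255,255));cs,_=cv2.findContours(k,0,2);c=max(cs,key=cv2.contourArea);e=cv2.minEnclosingCircle(c)
print(e,cv2.boundingRect(c),onz(m,*e[0],100));cv2.imwrite("pics/w5.png",a[:,:,::-1])
E
```

```text
{'clock': np.float64(14.05), 'eef_pos': array([430.974, 374.684, 308.652]), 'eef_rot': array([-3.139e+00,  1.000e-03,  1.816e+00]), 'wrist_force': array([ 0.106, -0.746,  0.209]), 'finger_gap': np.float64(56.962)}
((282.84423828125, 204.7904510498047), 29.92603874206543) (253, 175, 60, 60) [431.3933798  375.81630733 100.        ]
```

Call:
carry_out --slide '[[0.002,0.002,0],[0.002,0.002,-0.08],[0.002,0.002,-0.16],[0.002,0.002,-0.24],[0.002,0.002,-0.32],[0.002,0.002,-0.38],[0.002,0.002,-0.44],[0.002,0.002,-0.5],[0.002,0.002,-0.56],[0.002,0.002,-0.6]]' --dr '[[0,0,0],[0,0,0],[0,0,0],[0,0,0],[0,0,0],[0,0,0],[0,0,0],[0,0,0],[0,0,0],[0,0,0]]' --gripper '[100,100,100,100,100,100,100,100,100,100]'

```text
clock: 14.93
eef_pos: [433.0, 374.1, 159.5]
eef_rot: [3.141, -0.0, 1.813]
wrist_force: [0.6, 0.1, -0.1]
finger_gap: 94.0
finger_force: 0.0
```

Call:
carry_out --slide '[[0,0,0],[0,0,0],[0,0,0],[0,0,0],[0,0,0],[0,0,0],[0,0,0],[0,0,0],[0,0,0],[0,0,0]]' --dr '[[0,0,0],[0,0,0],[0,0,0],[0,0,0],[0,0,0],[0,0,0],[0,0,0],[0,0,0],[0,0,0],[0,0,0]]' --gripper '[85,75,65,60,55,50,50,50,50,50]' --newtons 25

```text
clock: 15.77
eef_pos: [432.1, 375.0, 160.6]
eef_rot: [3.141, -0.0, 1.814]
wrist_force: [-1.9, -2.1, 6.1]
finger_gap: 54.5
finger_force: 25.0
```

Call:
carry_out --slide '[[0,0,0.03],[0,0,0.1],[0,0,0.22],[0,0,0.36],[0,0,0.5],[0,-0.05,0.62],[0,-0.15,0.7],[0,-0.28,0.72],[0,-0.42,0.72],[0,-0.56,0.72]]' --dr '[[0,0,0],[0,0,0],[0,0,0],[0,0,0],[0,0,0],[0,0,0],[0,0,-0.01],[0,0,-0.02],[0,0,-0.03],[0,0,-0.04]]' --gripper '[45,45,45,45,45,45,45,45,45,45]'

```text
clock: 16.6
eef_pos: [431.5, 233.6, 340.5]
eef_rot: [3.141, -0.0, 1.561]
wrist_force: [0.6, -0.7, -3.6]
finger_gap: 54.6
finger_force: 25.0
```

Call:
carry_out --slide '[[0,-0.14,0],[0,-0.28,0],[0,-0.42,0],[0,-0.56,0],[0,-0.7,0],[0.05,-0.82,0],[0.12,-0.92,0],[0.2,-0.98,0],[0.24,-1,0],[0.24,-1,0]]' --dr '[[0,0,-0.01],[0,0,-0.02],[0,0,-0.031],[0,0,-0.031],[0,0,-0.031],[0,0,-0.031],[0,0,-0.031],[0,0,-0.031],[0,0,-0.031],[0,0,-0.031]]' --gripper '[45,45,45,45,45,45,45,45,45,45]'

```text
clock: 17.43
eef_pos: [493.0, -16.4, 339.6]
eef_rot: [-3.141, 0.0, 1.366]
wrist_force: [-0.5, 0.6, -4.5]
finger_gap: 54.4
finger_force: 25.0
```

Call:
carry_out --slide '[[0.02,-0.12,0],[0.04,-0.26,0],[0.06,-0.4,0],[0.08,-0.54,0],[0.1,-0.68,0],[0.12,-0.8,0],[0.13,-0.86,0],[0.13,-0.888,0],[0.13,-0.888,0],[0.13,-0.888,0]]' --dr '[[0,0,0],[0,0,0],[0,0,0],[0,0,0],[0,0,0],[0,0,0],[0,0,0],[0,0,0],[0,0,0],[0,0,0]]' --gripper '[45,45,45,45,45,45,45,45,45,45]'

```text
clock: 18.27
eef_pos: [524.5, -235.8, 340.1]
eef_rot: [-3.141, -0.0, 1.369]
wrist_force: [1.3, 0.7, -4.0]
finger_gap: 55.0
finger_force: 25.0
```

```bash
python3 - <<'E'
from h import *
s=read_state();print({k:np.round(s[k],3) for k in("clock","eef_pos","eef_rot","wrist_force","finger_gap")})
m=cam("wrist");a=camera("wrist");h=cv2.cvtColor(a,cv2.COLOR_RGB2HSV)
k=cv2.inRange(h,(22,150,120),(34,255,255));cs,_=cv2.findContours(k,0,2);c=max(cs,key=cv2.contourArea);r=cv2.boundingRect(c)
print(r,"lid",onz(m,r[0]+r[2]/2,r[1]+r[2]/2,s["eef_pos"][2]-59.5))
cv2.imwrite("pics/w6.png",a[:,:,::-1])
E
```

```text
{'clock': np.float64(18.267), 'eef_pos': array([ 524.467, -235.809,  340.127]), 'eef_rot': array([-3.141, -0.   ,  1.369]), 'wrist_force': array([ 1.263,  0.735, -4.047]), 'finger_gap': np.float64(55.003)}
(223, 219, 115, 89) lid [ 524.15674783 -233.06620629  280.62733894]
```

View pics/w6.png

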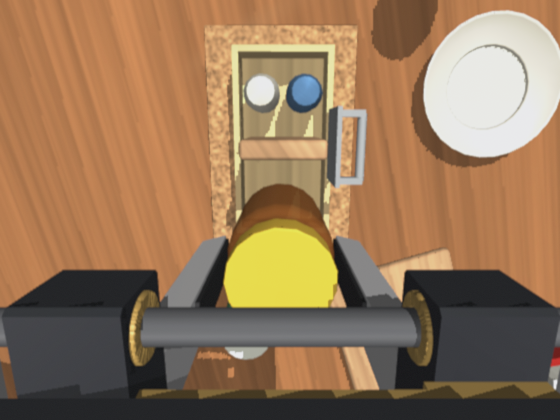

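The wrist view shows the jar upright in the fingers, its lid at (280,270), above the empty compartment. Caddy and mat lie ahead and aligned, and the pickles jar, partly hidden at (245,350), is outside the path. I lower the jar now.

Call:
carry_out --slide '[[0.005,-0.012,-0.1],[0.005,-0.012,-0.22],[0.005,-0.012,-0.34],[0.005,-0.012,-0.44],[0.005,-0.012,-0.52],[0.005,-0.012,-0.58],[0.005,-0.012,-0.62],[0.005,-0.012,-0.64],[0.005,-0.012,-0.65],[0.005,-0.012,-0.655]]' --dr '[[0,0,0],[0,0,0],[0,0,0],[0,0,0],[0,0,0],[0,0,0],[0,0,0],[0,0,0],[0,0,0],[0,0,0]]' --gripper '[45,45,45,45,45,45,45,45,45,45]'

```text
clock: 19.15
eef_pos: [526.1, -239.7, 177.0]
eef_rot: [3.141, 0.0, 1.369]
wrist_force: [0.2, 0.4, -3.9]
finger_gap: 54.5
finger_force: 25.0
```

Call:
carry_out --slide '[[0,0,-0.005],[0,0,-0.01],[0,0,-0.014],[0,0,-0.014]]' --dr '[[0,0,0],[0,0,0],[0,0,0],[0,0,0]]' --gripper '[45,45,45,45]'

```text
clock: 19.48
eef_pos: [525.9, -240.1, 173.0]
eef_rot: [3.141, 0.0, 1.368]
wrist_force: [0.2, -0.1, -4.2]
finger_gap: 54.6
finger_force: 25.0
```

Call:
carry_out --slide '[[0,0,-0.004],[0,0,-0.008],[0,0,-0.01],[0,0,-0.01]]' --dr '[[0,0,0],[0,0,0],[0,0,0],[0,0,0]]' --gripper '[45,45,45,45]'

```text
clock: 19.82
eef_pos: [525.9, -240.0, 170.7]
eef_rot: [3.141, 0.0, 1.368]
wrist_force: [-1.7, 1.2, 0.9]
finger_gap: 54.6
finger_force: 25.0
```

Call:
carry_out --slide '[[0,0,-0.002],[0,0,-0.002],[0,0,-0.002],[0,0,-0.002],[0,0,-0.002],[0,0,-0.002],[0,0,0.05],[0,0,0.15],[0,0,0.3],[0,0,0.45]]' --dr '[[0,0,0],[0,0,0],[0,0,0],[0,0,0],[0,0,0],[0,0,0],[0,0,0],[0,0,0],[0,0,0],[0,0,0]]' --gripper '[50,60,65,68,70,70,70,70,70,70]'

```text
clock: 20.65
eef_pos: [525.5, -239.9, 283.7]
eef_rot: [-3.14, -0.001, 1.368]
wrist_force: [1.0, -0.2, 0.0]
finger_gap: 65.7
finger_force: 0.0
```

Call:
carry_out --slide '[[0,0.1,0.2],[0,0.2,0.3],[0,0.2,0.3],[0,0.2,0.3]]' --dr '[[0,0,0],[0,0,0],[0,0,0],[0,0,0]]' --gripper '[70,70,70,70]'

```text
clock: 20.98
eef_pos: [526.2, -188.9, 360.3]
eef_rot: [3.137, 0.001, 1.37]
wrist_force: [0.5, 0.8, -0.1]
finger_gap: 66.0
finger_force: 0.0
```

```bash
python3 - <<'E'
from h import *
s=read_state();print({k:np.round(s[k],3) for k in("clock","eef_pos","wrist_force","finger_gap")})
ms=cam("scene");a=camera("scene");b=camera("side");md=cam("side")
for m,p in((ms,a),(md,b)):
    h=cv2.cvtColor(p,cv2.COLOR_RGB2HSV);k=cv2.inRange(h,(22,150,110),(34,255,255))
    n,l,t,c=cv2.connectedComponentsWithStats(k)
    q=proj(m,[525.7,-238,110]).round(1);print("expected",q,[(t[i].tolist(),onz(m,*c[i],105).round()) for i in range(1,n) if t[i,4]>10 and abs(c[i]-q).max()<25])
h=cv2.cvtColor(a,cv2.COLOR_RGB2HSV);k=cv2.inRange(h,(0,170,80),(5,255,255))|cv2.inRange(h,(172,170,80),(180,255,255));k[:,:255]=0;k[:,310:]=0;k[:220]=0;k[275:]=0
print("keeper",cv2.boundingRect(k))
m=cam("wrist");a=camera("wrist");h=cv2.cvtColor(a,cv2.COLOR_RGB2HSV)
k=cv2.inRange(h,(22,150,120),(34,255,255));cs,_=cv2.findContours(k,0,2)
if cs:c=max(cs,key=cv2.contourArea);e=cv2.minEnclosingCircle(c);print("wrist lid",e,onz(m,*e[0],110),cv2.boundingRect(c))
E
```

```text
{'clock': np.float64(20.983), 'eef_pos': array([ 526.212, -188.936,  360.291]), 'wrist_force': array([ 0.486,  0.784, -0.137]), 'finger_gap': np.float64(65.968)}
expected [226.8 181.1] [([220, 178, 13, 5, 48], array([ 523., -254.,  105.]))]
expected [309.2 169.6] []
keeper (265, 233, 31, 18)
wrist lid ((291.03314208984375, 245.8746337890625), 25.707372665405273) [ 524.869242   -239.31437623  110.        ] (266, 222, 51, 49)
```

```bash
python3 -c "
from cell import *
print(sign_off())"
```

```text
the job is handed in; nothing more can be done
None
```

The job is done and handed in at about 21 s: the caddy stands within about 2 mm of the mat's centre and square to it, the keeper is shut again, and the yellow-lidded jar is upright in the empty compartment.

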